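Lock the drilled plate under its lever hold-down

TASK

Two identical lever hold-downs stand on the workshop bench with their levers raised, and a drilled steel plate lies under the foot of one of them. Squeeze the release button in the side of that lever's grip and, keeping it squeezed, swing the lever all the way down so that the foot holds the plate and the lever locks when you let go. Do not shift the plate, and leave the other lever up.

Things in the scene. Friction and masses are not known exactly. Their poses are not given: they have to be found in the camera images.
- grip (a point): Centre of the black grip (88 x 26 wide x 28 mm) at the free end of the steel lever that has the drilled plate under it. Turns with the lever: x along the lever to the hinge axis, which is 175 mm away, level, 85 mm above the bench; y parallel to that axis, out of the button's side; z the lever's upper side. The grip ends 42 mm beyond this point. Only the 10 mm high base may lie under the grip.
- lever (a joint): That lever's angle, rad: 0 = raised 50 deg (0.87 rad) above level; grows going down; 0.87 = level, lower stop; starts at -0.10 to 0. A tooth blocks it at 0 unless the button is over 5 mm in; then it swings against 0.6 N m friction, helped by 0.4 N m weight. Let go of the button beyond 0.70 and it springs out and locks the lever. From 0.68 the sprung foot presses the plate (3 N at most).
- button (a joint): Travel of that grip's release button, m: 0 out, 0.007 fully in. Flat steel, 32 mm along the grip, 18 mm high, centred on the grip point, on its +y side, standing 8 mm proud (1 mm when in). Needs 2.5 N to start, 6 N fully in; springs back. Pinching the grip across its width (34 mm over the button, 27 mm when in) presses it.
- spare_lever (a joint): Lever angle of the second, identical hold-down, which has no plate on its base; values mean the same. Starts raised (-0.10 to 0) and stays so.
- plate: The drilled steel plate, 80 x 90 x 12 mm (x, y, z), 0.65 kg, four dark 10 mm holes, lying loose on the base of the first hold-down under its lever. Origin at the centre of its underside, z up.
There are look-alikes about, which are no part of the job. Leave any yellow look-alike of the part that bears grip alone. Leave any green look-alike of the part that bears spare_lever alone.

How it is judged:
By the outcome, as a careful person would: the job done as asked, in the order asked, and still so for the second after the job is handed in, with the robot touching nothing.
It also fails if it takes over 32 s, if anything falls off the work surface, if the arm or the gripper's body presses on something with over 40 N, if the wrist force passes 120 N, or if a joint passes its speed limit or range.

ROBOT

A 6-joint arm with a two-finger parallel gripper is mounted at the origin on the work surface. World frame = base frame: x ahead of the robot, y to its left, z up, the work surface at z = 0. Lengths are in m, angles in rad, forces in N, time in s.
With the tool pointing down it reaches from about 0.375 to 0.75 m from the base axis. Payload 9 kg.
Tool frame: the origin (TCP) lies at the very end of the fingers, on their centre line; the grasp point (between the pads) lies 19 mm behind it; z points along the fingers, y is the direction in which the jaws open and shut (so a half turn about z gives the same grasp; the last joint's range is limited). The gripper opens to 85 mm and grips with 20 to 120 N. Pads are 22 mm wide; open, the fingers measure 114 mm over their backs; the gripper's body (76 mm by 85 mm) begins 54 mm behind the grasp point. The pads swing forward as they close: fully open they stand 13 mm farther back than shut.
Start: joints at [-1.379, 0.104, 0.097, 1.564, 0, 1.353], TCP at [0.239, -0.55, 0.231] pointing down, gripper open.
Joint ranges: [-2.99, 2.99], [-0.84, 1.86], [-1.1, 1.16], [-1.84, 2.11], [-1.51, 1.56], [-3.14, 3.14]. Speed limits (rad/s): [2.22, 2.22, 2.57, 3.14, 3.14, 3.14].

INTERFACE

Orientations are given as a unit quaternion [w, x, y, z].
In Python, from plant import * gives the robot as it stands. The module is installed in compiled form; this text tells all that it offers.
- The arm moves only by the tool play_rows, never from a script. Its argument "motion" is a list of rows, each an object of numbers: "ax", "ay", "az": the turn, a rotation vector about the tool's x, y, z in rad; "tx", "ty", "tz": the shift along the tool's x, y, z in m; "gripper": the closure, from 0 (fully open) to 1 (shut). In form: [{"ax": .., "ay": .., "az": .., "tx": .., "ty": .., "tz": .., "gripper": ..}, ...]. A call has exactly 10 rows; each row is the pose to reach, as a shift and turn from the pose measured when the call began, along the tool's axes at that moment; what a row does not reach only later rows make up. A row lasts 1/12 s, in which the tool goes at most 41.7 mm and 7.16 degrees, less where a joint would pass 70% of its speed; a pose out of reach is approached as far as the arm can. A call with a gripper value outside its range is refused whole. The fingers move at their own pace and stop on an object; "newtons" is the grip in N (left out, the last holds). Time passes only in rows, so rows that repeat a pose let the fingers close, or fill a call up. It gives the time, the measured TCP pose, the force and the opening at its end, in the units of the state.
- observe(): the state, without advancing time (a new reading comes with each control period).
- read_camera(name): name is "scene" or "top" or "wrist"; returns a dict with "frame" (480x640x3 uint8, red, green, blue), "vertical_fov" (degrees; the focal length in pixels is half the picture's height over the tangent of half this angle, whatever the lens; pixels are square), "cx", "cy" (the principal point, pixels), "dist" ([k1, k2, p1, p2, k3] as OpenCV has them; the pictures are not rectified), "T" (4x4, takes a point from camera to world coordinates); the wrist camera has in their place "hand_eye" (4x4, takes a point from camera to tool coordinates, whose origin is the TCP and whose axes are the flange's). Camera axes: x right, y down, z forward; pixel columns grow to the right and rows downward; lengths in m; the calibration is good to about 2 mm. A picture is of the moment at which its call begins: read the wrist's pose just before it. There is no depth.
- hand_in(): hands the job in, once; it reports no verdict.
Trained networks look in the newest picture that a camera, given by its name, has taken for a name from the list of things; names that differ only in an ending like _2 or _b are one class to them, and where a whole thing is asked for, a point or a joint stands for the part that bears it (a point fixed in the world has none). Each returns a list of dicts, best first, with "conf" (0 to 1); they miss things now and then, are a little off and sometimes report something else, mostly with a low value. They report only what shows in the picture. A call takes as long as a camera call. They do not tell look-alikes from the thing itself.
- look_for(camera, thing): "at" ([x, y, z] in m, in the coordinates of the camera as it stood for that picture, good to about 4 mm: the middle of the surface that is visible of it).
- outline_of(camera, thing): "mask" (480x640 bool, what is visible of it).
- pinpoint(camera, thing): "at" ([x, y, z] in m, in the coordinates of the camera as it stood for that picture, good to about 4 mm: a listed point, or the origin of a listed thing).
The state is a dict: "time": time; "qpos": joint angles; "qd": joint speeds; "tau": joint torques, N m; "tcp_pos": TCP position; "ee_rot": TCP orientation; "ft_force": force on the tool from outside, world axes, zero at the start; "moment": the same for the moment, N m; "finger_gap": finger opening in m.
Only numpy, scipy, OpenCV 4.12 (cv2) and the standard library are available. Lean on these libraries where they do the work, as an engineer would, in place of code of your own. Each camera call takes 0.05 s, during which the arm holds its last target.

## Working session

There is one attempt and no reset: what is moved stays moved. The work goes in short steps, Python scripts to look and compute and a tool call to move; the robot and the scene stay as the last step left them, time stands still between calls to the robot, and variables do not carry over. Pictures are saved under pics/ and viewed, and the job is handed in when it is done.

Besides the shell and the picture viewer there is one more tool, called after ">>>" by a JSON object that holds its "method" and its "body", one argument or row to a line. play_rows: Moves the arm, as the interface text tells. Its arguments: {"type":"object","properties":{"motion":{"type":"array","items":{"type":"object","properties":{"ax":{"type":"number"},"ay":{"type":"number"},"az":{"type":"number"},"tx":{"type":"number"},"ty":{"type":"number"},"tz":{"type":"number"},"gripper":{"type":"number"}}}},"newtons":{"type":"number"}},"required":["motion"]}

```bash
mkdir -p pics; ls; cat > h.py <<'E'
from plant import *
import numpy as np, cv2
from scipy.spatial.transform import Rotation as R
def rot(q): return R.from_quat([q[1],q[2],q[3],q[0]])
def save(n,f): cv2.imwrite('pics/'+n+'.png',f[:,:,::-1])
def K(c):
    f=c['frame'].shape[0]/2/np.tan(np.radians(c['vertical_fov'])/2)
    return np.array([[f,0,c['cx']],[0,f,c['cy']],[0,0,1.]])
def proj(c,T,p):
    p=np.atleast_2d(p); Ti=np.linalg.inv(T); pc=p@Ti[:3,:3].T+Ti[:3,3]
    return cv2.projectPoints(pc,np.zeros(3),np.zeros(3),K(c),np.array(c['dist'],float))[0][:,0]
def ray(c,T,uv):
    n=cv2.undistortPoints(np.array([[uv]],float),K(c),np.array(c['dist'],float))[0,0]
    return T[:3,3],T[:3,:3]@np.array([n[0],n[1],1.])
E
python3 - <<'E'
from h import *
for n in ['scene','top']:
    c=read_camera(n); save(n+'0',c['frame']); T=np.array(c['T']); np.set_printoptions(precision=4,suppress=True)
    print(n,T.tolist(),c['vertical_fov'])
    for th in ['grip','lever','button','spare_lever','plate']:
        for d in look_for(n,th): 
            p=T[:3,:3]@d['at']+T[:3,3]; print('L',th,round(d['conf'],2),p,proj(c,T,p)[0])
        for d in pinpoint(n,th): 
            p=T[:3,:3]@d['at']+T[:3,3]; print('P',th,round(d['conf'],2),p,proj(c,T,p)[0])
print(observe())
E
```

```text
pics
scene [[-0.23213252470801762, 0.8108171348413364, -0.5372988598725735, 1.1873731383803745], [0.9725395274533156, 0.2029997593456374, -0.11383305867143549, 0.23212699066479875], [0.016773744768618665, -0.5489687345863142, -0.8356745598216676, 1.233067566988746], [0.0, 0.0, 0.0, 1.0]] 54.033134866790874
L grip 0.92 [ 0.6262 -0.165   0.1787] [214.1986 252.3004]
L grip 0.72 [ 0.1795 -0.3028  0.1738] [223.0835 127.3441]
P grip 0.96 [ 0.5896 -0.1772  0.2217] [211.8826 230.9031]
P grip 0.81 [ 0.1411 -0.312   0.2218] [222.2148 107.2185]
L lever 0.92 [ 0.1821 -0.2977  0.1704] [224.4818 128.9687]
L lever 0.66 [ 0.6239 -0.1671  0.1761] [213.904  251.9074]Traceback (most recent call last):
  File "<stdin>", line 8, in <module>
ValueError: it knows: grip, plate
```

```bash

python3 - <<'E'
from h import *
np.set_printoptions(precision=4,suppress=True)
for n in ['scene','top','wrist']:
    o=observe(); c=read_camera(n); save(n+'1',c['frame'])
    if n=='wrist':
        T=np.eye(4);T[:3,:3]=rot(o['ee_rot']).as_matrix();T[:3,3]=o['tcp_pos'];T=T@np.array(c['hand_eye']); print(np.array(c['hand_eye']))
    else: T=np.array(c['T'])
    print(n,T)
    for f in (look_for,pinpoint):
      for th in ['grip','lever','button','spare_lever','plate']:
        try:
          for d in f(n,th): 
            p=T[:3,:3]@d['at']+T[:3,3]; print(f.__name__,th,round(d['conf'],2),p,proj(c,T,p)[0])
        except ValueError as e: pass
print(observe())
E
```

```text
scene [[-0.2321  0.8108 -0.5373  1.1874]
 [ 0.9725  0.203  -0.1138  0.2321]
 [ 0.0168 -0.549  -0.8357  1.2331]
 [ 0.      0.      0.      1.    ]]
call grip 0.97 [ 0.6265 -0.1651  0.1782] [214.1481 252.4874]
call grip 0.67 [ 0.1817 -0.3012  0.1751] [223.2423 127.6084]
call lever 0.9 [ 0.6245 -0.1704  0.1776] [212.5488 251.5406]
call lever 0.77 [ 0.1818 -0.3032  0.1722] [222.7787 128.2058]
call button 0.4 [ 0.173  -0.2955  0.1747] [225.9052 126.1233]
call spare_lever 0.6 [0.2329 0.4309 0.1741] [454.122  183.9244]
call spare_lever 0.59 [0.5955 0.228  0.1789] [364.197  274.2092]
call spare_lever 0.58 [0.6521 0.4581 0.1716] [451.7588 315.0827]
call plate 0.68 [ 0.6039 -0.1526  0.0241] [229.8708 274.4194]
call grip 0.73 [ 0.5924 -0.1719  0.2227] [213.356  231.9772]
call grip 0.65 [ 0.1426 -0.3121  0.2211] [222.0721 107.7079]
call plate 0.77 [ 0.6061 -0.1718  0.011 ] [224.0572 275.8122]
top [[ 0.0221 -0.9832  0.1813  0.2383]
 [-0.9997 -0.0211  0.0074  0.0729]
 [-0.0035 -0.1814 -0.9834  1.5936]
 [ 0.      0.      0.      1.    ]]
call grip 0.61 [ 0.6128 -0.1705  0.1841] [420.3009 197.9617]

[... 615 characters left out ...]
  0.      0.0003  0.0004]
 [-0.0002 -0.2945  0.9556 -0.1435]
 [ 0.      0.      0.      1.    ]]
wrist [[ 0.3985 -0.8765 -0.27    0.3081]
 [-0.9172 -0.3807 -0.1177 -0.5208]
 [ 0.0004  0.2946 -0.9556  0.3749]
 [ 0.      0.      0.      1.    ]]
{'time': 1.4, 'qpos': array([-1.3787,  0.1041,  0.0973,  1.5639,  0.    ,  1.3531]), 'qd': array([-0.0012,  0.0007,  0.0009,  0.0008, -0.0018,  0.0024]), 'tau': array([  0.0008, -55.6751,  50.3767,   0.0007,  -0.0003,  -0.    ]), 'tcp_pos': array([ 0.2391, -0.5504,  0.2313]), 'ee_rot': array([0.0001, 0.9791, 0.2035, 0.    ]), 'ft_force': array([-0.3715, -0.1815,  0.004 ]), 'moment': array([-0.0312,  0.0279, -0.0087]), 'finger_gap': 0.08553532608372909}
```

View pics/scene1.png

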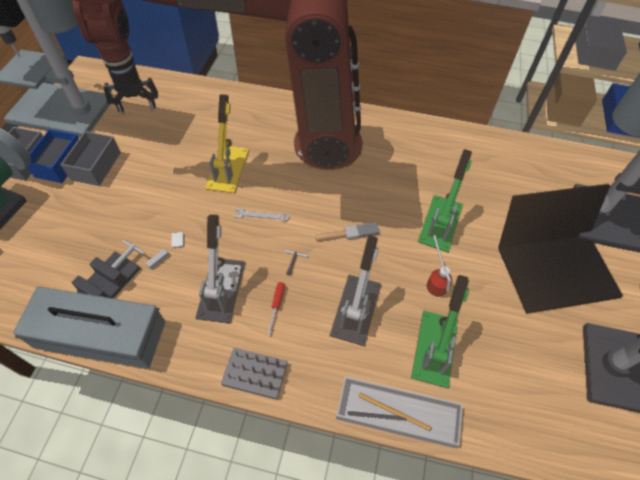

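View pics/top1.png

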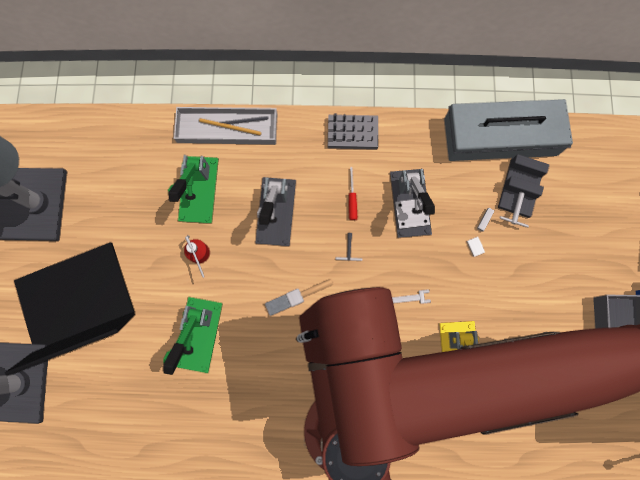

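View pics/wrist1.png

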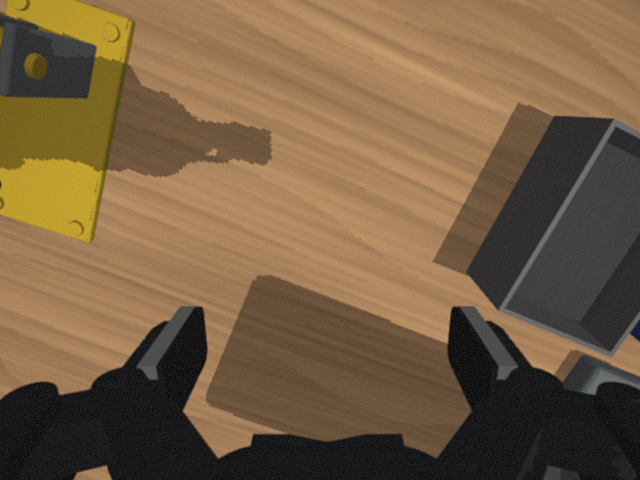

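```bash

python3 - <<'E'
from h import *
a=cv2.imread('pics/scene1.png')[205:330,170:270]; b=cv2.imread('pics/top1.png')[150:250,370:450]
a=cv2.resize(a,None,fx=4.5,fy=4.5,interpolation=3); b=cv2.resize(b,None,fx=4.5,fy=4.5,interpolation=3)
o=np.zeros((600,800,3),np.uint8); o[:min(600,a.shape[0]),:450]=a[:600]; o[:450,450:450+350]=b[:450,:350]
cv2.imwrite('pics/crop1.png',o)
E
```

```text
(no output)
```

View pics/crop1.png

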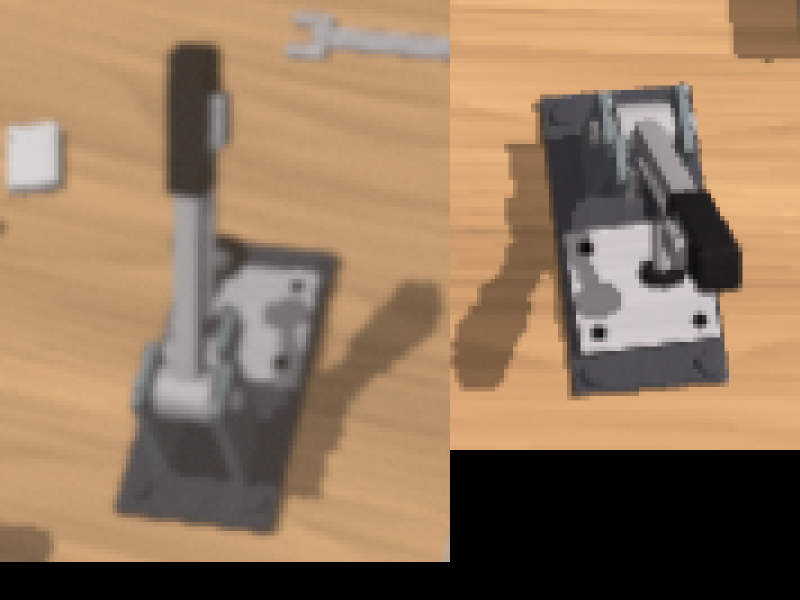

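```bash

python3 - <<'E'
from h import *
np.set_printoptions(precision=4,suppress=True)
def hit(c,T,uv,z):
    o,d=ray(c,T,uv); return o+d*(z-o[2])/d[2]
c=read_camera('top');T=np.array(c['T'])
P=[hit(c,T,((x-450)/4.5+370-.5+.1,y/4.5+150-.4),.01) for x,y in [(540,97),(690,85),(727,380),(573,395)]]
print(np.array(P))
for a,b in [(3,0),(2,1)]: d=P[b]-P[a]; print(np.degrees(np.arctan2(d[1],d[0])),np.linalg.norm(d))
for a,b in [(0,1),(3,2)]: d=P[a]-P[b]; print(np.degrees(np.arctan2(d[1],d[0]))-90,np.linalg.norm(d))
print(np.mean(P,0))
cs=read_camera('scene');Ts=np.array(cs['T'])
P=[hit(cs,Ts,(x/4.5+170-.4,y/4.5+205-.4),.01) for x,y in [(335,255),(278,530),(118,512)]]
print(np.array(P)); d=P[1]-P[0]; print(np.degrees(np.arctan2(d[1],d[0])),np.linalg.norm(d)); d=P[1]-P[2]; print(np.degrees(np.arctan2(d[1],d[0]))-90,np.linalg.norm(d))
# triangulate grip outline centroids
m1=[o for o in outline_of('top','grip')]; m2=outline_of('scene','grip')
for n,m in (('top',m1),('scene',m2)):
    for d in m: ys,xs=np.where(d['mask']); print(n,d['conf'],xs.mean(),ys.mean(),xs.min(),xs.max(),ys.min(),ys.max(),len(xs))
E
```

```text
[[ 0.7387 -0.1106  0.01  ]
 [ 0.7494 -0.2095  0.01  ]
 [ 0.5521 -0.2309  0.01  ]
 [ 0.5402 -0.1315  0.01  ]]
6.026493902007904 0.19967632030200594
6.179759557716784 0.19842579925126766
6.146275683274553 0.09952828659465086
6.8620620573244935 0.10006949655947289
[ 0.6451 -0.1706  0.01  ]
[[ 0.5444 -0.1307  0.01  ]
 [ 0.7394 -0.1031  0.01  ]
 [ 0.7522 -0.2032  0.01  ]]
8.075425149040447 0.19699106044731093
7.282598291199832 0.10090098476644413
top 0.77 419.88375796178343 195.47452229299364 406 434 172 214 628
top 0.48 465.9751552795031 338.7950310559006 459 473 333 345 161
scene 0.72 213.22606120434352 254.1954590325765 204 224 214 298 1013
scene 0.71 222.5551282051282 130.38076923076923 214 231 94 168 780
```

```bash
cat >> h.py <<'E'
def tool(tilt,yaw,down=True):
    # tilt: outward tilt deg of tool z from straight down, in lever plane; yaw deg of lever x
    e=np.array([np.cos(np.radians(yaw)),np.sin(np.radians(yaw)),0]);k=np.array([0,0,1.])
    t=np.radians(tilt); z=np.sin(t)*e-np.cos(t)*k; x=np.cos(t)*e+np.sin(t)*k; y=np.cross(z,x)
    return np.stack([x,y,z],1)
def go(M,p,o=None):
    o=o or observe(); A=rot(o['ee_rot']).as_matrix()
    s=A.T@(np.array(p)-o['tcp_pos']); r=R.from_matrix(A.T@M).as_rotvec()
    print('shift',s.round(4),'turn',r.round(4)); return s,r
E
python3 - <<'E'
from h import *
G=np.array([.590,-.177,.222]); M=tool(-15,7); p=G+M[:,2]*(.019-.13); print(p); go(M,p)
E
```

```text
[ 0.61851477 -0.17349883  0.32921777]
shift [ 0.4982 -0.1944 -0.0979] turn [ 0.0377 -0.26    0.286 ]
```

>>> {"method": "play_rows", "body": {
  "motion": [
    {"tz": -0.04,"gripper": 0},
    {"tz": -0.08,"gripper": 0},
    {"tx": 0.02,"tz": -0.12,"gripper": 0},
    {"tx": 0.05,"ty": -0.02,"tz": -0.14,"gripper": 0},
    {"tx": 0.09,"ty": -0.035,"tz": -0.14,"az": 0.05,"gripper": 0},
    {"tx": 0.13,"ty": -0.05,"tz": -0.14,"az": 0.1,"gripper": 0},
    {"tx": 0.17,"ty": -0.065,"tz": -0.14,"az": 0.15,"gripper": 0},
    {"tx": 0.21,"ty": -0.08,"tz": -0.14,"az": 0.2,"gripper": 0},
    {"tx": 0.25,"ty": -0.095,"tz": -0.14,"az": 0.25,"gripper": 0},
    {"tx": 0.285,"ty": -0.11,"tz": -0.14,"az": 0.286,"gripper": 0}
  ]
}}

```text
invalid input
```

```bash

python3 - <<'E'
from h import *
G=np.array([.590,-.177,.222]); M=tool(-15,7); p=G+M[:,2]*(.019-.13); print(observe()['tcp_pos'],p,observe()['qpos']); go(M,p)
E
```

```text
[ 0.23907347 -0.55033532  0.2313329 ] [ 0.61851477 -0.17349883  0.32921777] [-1.37869458e+00  1.04084530e-01  9.72875588e-02  1.56391560e+00
  1.45301425e-05  1.35306096e+00]
shift [ 0.4982 -0.1944 -0.0979] turn [ 0.0377 -0.26    0.286 ]
```

All keys are probably required.

>>> {"method": "play_rows", "body": {
  "motion": [
    {"ax": 0,"ay": 0,"az": 0,"tx": 0,"ty": 0,"tz": -0.04,"gripper": 0},
    {"ax": 0,"ay": 0,"az": 0,"tx": 0,"ty": 0,"tz": -0.08,"gripper": 0},
    {"ax": 0,"ay": 0,"az": 0,"tx": 0.02,"ty": 0,"tz": -0.115,"gripper": 0},
    {"ax": 0,"ay": 0,"az": 0,"tx": 0.05,"ty": -0.02,"tz": -0.135,"gripper": 0},
    {"ax": 0,"ay": 0,"az": 0.05,"tx": 0.085,"ty": -0.035,"tz": -0.14,"gripper": 0},
    {"ax": 0,"ay": 0,"az": 0.1,"tx": 0.12,"ty": -0.05,"tz": -0.14,"gripper": 0},
    {"ax": 0,"ay": 0,"az": 0.15,"tx": 0.16,"ty": -0.063,"tz": -0.14,"gripper": 0},
    {"ax": 0,"ay": 0,"az": 0.2,"tx": 0.2,"ty": -0.077,"tz": -0.14,"gripper": 0},
    {"ax": 0,"ay": 0,"az": 0.25,"tx": 0.24,"ty": -0.09,"tz": -0.14,"gripper": 0},
    {"ax": 0,"ay": 0,"az": 0.286,"tx": 0.275,"ty": -0.105,"tz": -0.14,"gripper": 0}
  ],
  "newtons": 30
}}

```text
time: 2.43
tcp_pos: [0.4509, -0.3429, 0.3714]
ee_rot: [0.0, 0.998, 0.061, 0.0]
ft_force: [0.8, -0.1, -0.5]
finger_gap: 0.0852
```

```bash

python3 - <<'E'
from h import *
G=np.array([.590,-.177,.222]); M=tool(-15,7); p=G+M[:,2]*(.019-.13); print(observe()['time'],observe()['tcp_pos'],p,observe()['qpos']); go(M,p)
E
```

```text
2.4333 [ 0.45092113 -0.34288489  0.37135963] [ 0.61851477 -0.17349883  0.32921777] [-8.81005256e-01  8.72844844e-02  3.39120463e-01  1.82208718e+00
  9.02157076e-05  2.13942967e+00]
shift [ 0.1868 -0.1479  0.0422] turn [ 0.0003 -0.2622 -0.0011]
```

>>> {"method": "play_rows", "body": {
  "motion": [
    {"ax": 0,"ay": 0,"az": 0,"tx": 0.03,"ty": -0.02,"tz": 0,"gripper": 0},
    {"ax": 0,"ay": -0.05,"az": 0,"tx": 0.06,"ty": -0.045,"tz": 0,"gripper": 0},
    {"ax": 0,"ay": -0.1,"az": 0,"tx": 0.09,"ty": -0.07,"tz": 0.0,"gripper": 0},
    {"ax": 0,"ay": -0.15,"az": 0,"tx": 0.12,"ty": -0.095,"tz": 0.01,"gripper": 0},
    {"ax": 0,"ay": -0.2,"az": 0,"tx": 0.15,"ty": -0.12,"tz": 0.02,"gripper": 0},
    {"ax": 0,"ay": -0.25,"az": 0,"tx": 0.17,"ty": -0.138,"tz": 0.03,"gripper": 0},
    {"ax": 0,"ay": -0.262,"az": 0,"tx": 0.187,"ty": -0.148,"tz": 0.042,"gripper": 0},
    {"ax": 0,"ay": -0.262,"az": 0,"tx": 0.187,"ty": -0.148,"tz": 0.042,"gripper": 0},
    {"ax": 0,"ay": -0.262,"az": 0,"tx": 0.187,"ty": -0.148,"tz": 0.042,"gripper": 0},
    {"ax": 0,"ay": -0.262,"az": 0,"tx": 0.187,"ty": -0.148,"tz": 0.042,"gripper": 0}
  ]
}}

```text
time: 3.27
tcp_pos: [0.6185, -0.1738, 0.3298]
ee_rot: [0.008, 0.99, 0.06, -0.13]
ft_force: [0.0, -0.3, -0.4]
finger_gap: 0.0852
```

```bash
cat >> h.py <<'E'
def wristT(o,c):
    T=np.eye(4);T[:3,:3]=rot(o['ee_rot']).as_matrix();T[:3,3]=o['tcp_pos'];return T@np.array(c['hand_eye'])
E
python3 - <<'E'
from h import *
np.set_printoptions(precision=4,suppress=True)
o=observe();c=read_camera('wrist');T=wristT(o,c);save('w2',c['frame'])
print(o['time'],o['tcp_pos'],o['qpos'])
for f in (look_for,pinpoint):
  for th in ['grip','plate']:
      for d in f('wrist',th):
        p=T[:3,:3]@d['at']+T[:3,3]; print(th,round(d['conf'],2),p,proj(c,T,p)[0])
G=np.array([.590,-.177,.222]); M=tool(-15,7); p=G+M[:,2]*(.019-.13);go(M,p)
E
```

```text
3.2667 [ 0.6185 -0.1738  0.3298] [-0.4137  0.7233  1.0289  2.1021 -0.1327  2.622 ]
grip 0.97 [ 0.2566 -0.3057  0.1065] [392.3429 405.9541]
grip 0.74 [ 0.6215 -0.1712  0.2047] [322.4764 169.9374]
plate 0.6 [ 0.616  -0.1941  0.023 ] [345.7202 105.4241]
grip 0.73 [ 0.5877 -0.1804  0.2257] [330.5309 233.9565]
shift [ 0.0009 -0.0007  0.0017] turn [ 0.0009 -0.0022 -0.0027]
```

View pics/w2.png

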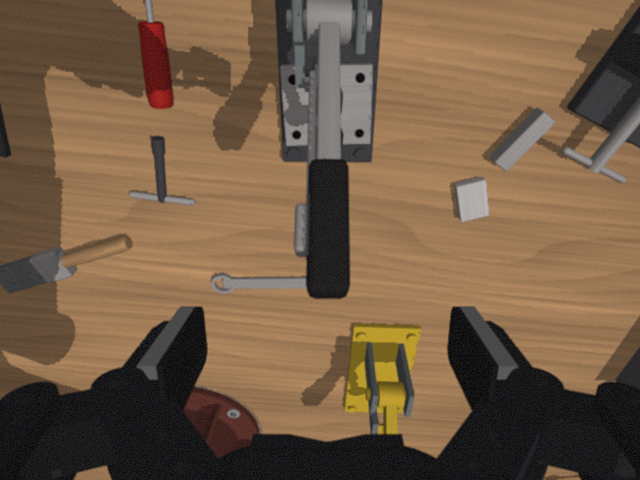

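```bash
cat >> h.py <<'E'
def gripbox(H,yaw,q):
    # H hinge xy ; returns grip center, rot, corners
    e=np.array([np.cos(np.radians(yaw)),np.sin(np.radians(yaw)),0]);k=np.array([0,0,1.])
    a=0.8727-q; x=np.cos(a)*e-np.sin(a)*k; z=np.sin(a)*e+np.cos(a)*k; y=np.cross(z,x)
    G=np.array([H[0],H[1],.085])-.175*x; M=np.stack([x,y,z],1)
    C=[]
    for sx in(-.042,.046):
        for sy in(-.013,.013):
            for sz in(-.014,.014): C.append(G+M@[sx,sy,sz])
    B=[G+M@[sx,.021,sz] for sx in(-.016,.016) for sz in(-.009,.009)]
    return G,M,np.array(C),np.array(B)
E
cat > ov.py <<'E'
from h import *
import sys
H=[float(sys.argv[1]),float(sys.argv[2])];yaw=float(sys.argv[3]);q=float(sys.argv[4])
G,M,C,B=gripbox(H,yaw,q);print(G)
out=[]
o=observe()
for n,(w,h) in (('wrist',(0,0)),('scene',0) and ('scene',(0,0)),('top',(0,0))):
    c=read_camera(n);T=wristT(o,c) if n=='wrist' else np.array(c['T'])
    S=8;f=c['frame'][:,:,::-1]
    uv=proj(c,T,C);ub=proj(c,T,B);m=uv.mean(0).astype(int);r=90 if n=='wrist' else 32;S=400//(2*r) if n!='wrist' else 3
    x0,y0=m[0]-r,max(0,m[1]-r);im=cv2.resize(f[y0:y0+2*r,x0:x0+2*r].copy(),None,fx=S,fy=S,interpolation=cv2.INTER_CUBIC)
    t=lambda p:tuple(int(v) for v in ((p-[x0,y0]+.5)*S))
    for a in range(8):
        for b in (1,2,4):
            if not a&b: cv2.line(im,t(uv[a]),t(uv[a|b]),(0,0,255),1)
    for a,b in((0,1),(1,3),(3,2),(2,0)): cv2.line(im,t(ub[a]),t(ub[b]),(0,255,0),1)
    hh=proj(c,T,[[H[0],H[1],.085]])[0]
    out.append(cv2.resize(im,(400,400)) if n!='wrist' else cv2.resize(im,(400,400)))
o2=np.zeros((600,800,3),np.uint8)
cv2.imwrite('pics/'+sys.argv[5]+'.png',cv2.resize(np.hstack(out),(800,267)) if 0 else np.hstack([cv2.resize(x,(266,266)) for x in out]) if 0 else np.vstack([np.hstack(out[:2])]) )
cv2.imwrite('pics/'+sys.argv[5]+'b.png',out[2])
E
python3 ov.py 0.7017 -0.163 7 -0.02 ov1
```

```text
[ 0.59273874 -0.17637876  0.22128446]
```

View pics/ov1.png

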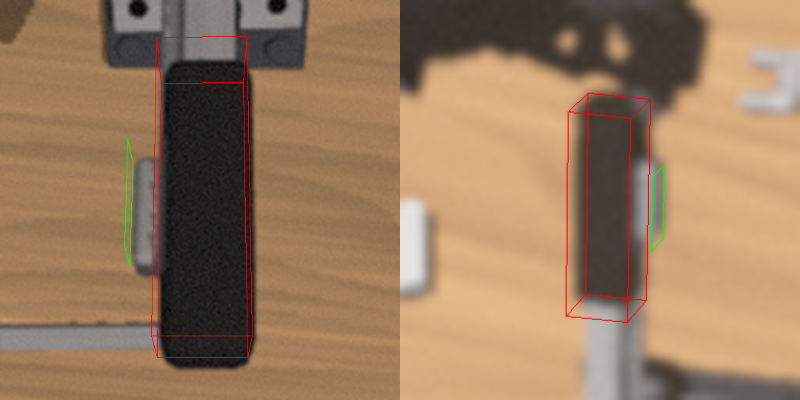

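View pics/ov1b.png

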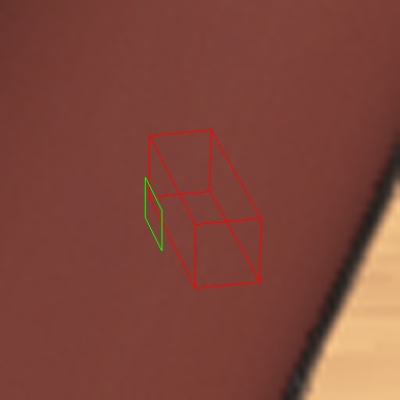

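```bash

python3 - <<'E'
from h import *
G=np.array([.590,-.178,.222]); M=tool(-8,7)
for d in (.019-.12,.019-.07,.021): go(M,G+M[:,2]*d)
E
```

```text
shift [-0.012   0.0007  0.0116] turn [ 0.0006  0.1211 -0.0019]
shift [-0.006   0.0007  0.0613] turn [ 0.0006  0.1211 -0.0019]
shift [0.0027 0.0006 0.1327] turn [ 0.0006  0.1211 -0.0019]
```

>>> {"method": "play_rows", "body": {
  "motion": [
    {"ax": 0,"ay": 0.08,"az": 0,"tx": -0.012,"ty": 0.001,"tz": 0.012,"gripper": 0},
    {"ax": 0,"ay": 0.121,"az": 0,"tx": -0.012,"ty": 0.001,"tz": 0.012,"gripper": 0},
    {"ax": 0,"ay": 0.121,"az": 0,"tx": -0.009,"ty": 0.001,"tz": 0.035,"gripper": 0},
    {"ax": 0,"ay": 0.121,"az": 0,"tx": -0.006,"ty": 0.001,"tz": 0.06,"gripper": 0},
    {"ax": 0,"ay": 0.121,"az": 0,"tx": -0.003,"ty": 0.001,"tz": 0.08,"gripper": 0},
    {"ax": 0,"ay": 0.121,"az": 0,"tx": 0,"ty": 0.001,"tz": 0.1,"gripper": 0},
    {"ax": 0,"ay": 0.121,"az": 0,"tx": 0.001,"ty": 0.001,"tz": 0.118,"gripper": 0},
    {"ax": 0,"ay": 0.121,"az": 0,"tx": 0.003,"ty": 0.001,"tz": 0.133,"gripper": 0},
    {"ax": 0,"ay": 0.121,"az": 0,"tx": 0.003,"ty": 0.001,"tz": 0.133,"gripper": 0},
    {"ax": 0,"ay": 0.121,"az": 0,"tx": 0.003,"ty": 0.001,"tz": 0.133,"gripper": 0}
  ]
}}

```text
time: 4.5
tcp_pos: [0.5868, -0.1785, 0.2008]
ee_rot: [0.004, 0.996, 0.06, -0.07]
ft_force: [0.5, 0.2, 0.5]
finger_gap: 0.0858
```

```bash

python3 - <<'E'
from h import *
np.set_printoptions(precision=4,suppress=True)
G=np.array([.590,-.178,.222]); M=tool(-8,7)
o=observe();print(o['qpos'],o['ft_force'],o['time']);go(M,G+M[:,2]*.021)
a=read_camera('wrist');b=read_camera('scene')
f=np.hstack([cv2.resize(a['frame'],(480,360)),cv2.resize(b['frame'][190:310,165:271],(318,360),interpolation=2)])
save('g3',f)
E
```

```text
[-0.4689  0.3127  0.2696  1.6448 -0.0782  2.5571] [0.4558 0.1506 0.4707] 4.5
shift [ 0.0003 -0.0001 -0.0005] turn [-0.      0.0011 -0.002 ]
```

View pics/g3.png

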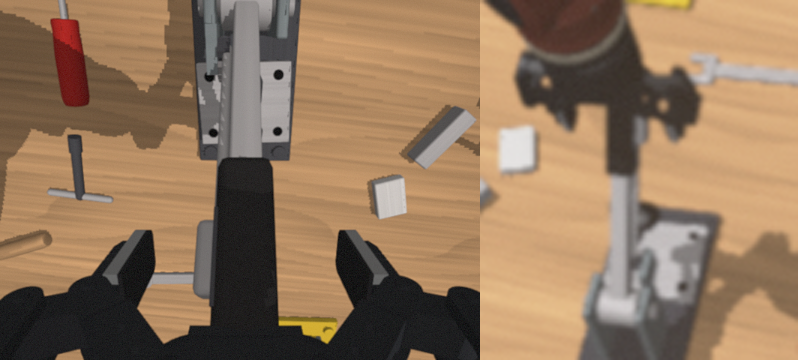

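>>> {"method": "play_rows", "body": {
  "motion": [
    {"ax": 0,"ay": 0,"az": 0,"tx": 0,"ty": 0,"tz": 0,"gripper": 0.5},
    {"ax": 0,"ay": 0,"az": 0,"tx": 0,"ty": 0,"tz": 0,"gripper": 0.7},
    {"ax": 0,"ay": 0,"az": 0,"tx": 0,"ty": 0,"tz": 0,"gripper": 1},
    {"ax": 0,"ay": 0,"az": 0,"tx": 0,"ty": 0,"tz": 0,"gripper": 1},
    {"ax": 0,"ay": 0,"az": 0,"tx": 0,"ty": 0,"tz": 0,"gripper": 1},
    {"ax": 0,"ay": 0,"az": 0,"tx": 0,"ty": 0,"tz": 0,"gripper": 1},
    {"ax": 0,"ay": 0,"az": 0,"tx": 0,"ty": 0,"tz": 0,"gripper": 1},
    {"ax": 0,"ay": 0,"az": 0,"tx": 0,"ty": 0,"tz": 0,"gripper": 1},
    {"ax": 0,"ay": 0,"az": 0,"tx": 0,"ty": 0,"tz": 0,"gripper": 1},
    {"ax": 0,"ay": 0,"az": 0,"tx": 0,"ty": 0,"tz": 0,"gripper": 1}
  ],
  "newtons": 40
}}

```text
time: 5.43
tcp_pos: [0.5877, -0.1782, 0.2027]
ee_rot: [0.004, 0.996, 0.06, -0.069]
ft_force: [-1.3, 4.0, 4.2]
finger_gap: 0.0255
```

```bash

python3 - <<'E'
from h import *
np.set_printoptions(precision=4,suppress=True)
o=observe();print(o['qpos'],o['ft_force'],o['moment'],o['finger_gap'],o['time'])
a=read_camera('wrist');b=read_camera('scene')
f=np.hstack([cv2.resize(a['frame'],(480,360)),cv2.resize(b['frame'][190:310,165:271],(318,360),interpolation=2)])
save('g4',f)
E
```

```text
[-0.4682  0.312   0.2727  1.6462 -0.0771  2.5575] [-1.3458  3.9761  4.2044] [ 0.984   0.2167 -0.373 ] 0.0255478288589818 5.4333
```

View pics/g4.png

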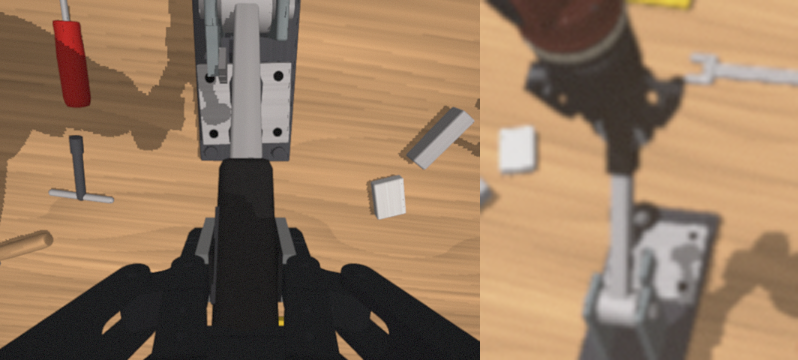

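```bash
cat > arc.py <<'E'
from h import *
import sys
H=np.array([.700,-.1645,.085]);o=observe();A=rot(o['ee_rot']).as_matrix();p=o['tcp_pos']
a=np.radians(7);ax=np.array([np.sin(a),-np.cos(a),0])
for d in eval(sys.argv[1]):
    Rw=R.from_rotvec(ax*d).as_matrix(); n=H+Rw@(p-H)
    print(d,(A.T@(n-p)).round(4),R.from_matrix(A.T@Rw@A).as_rotvec().round(3),n.round(3))
E
python3 arc.py '[.04,.08,.12,.16,.2,.25,.3,.35,.4,.44]'
```

```text
0.04 [-0.0039  0.      0.0052] [0.   0.04 0.  ] [ 0.583 -0.179  0.198]
0.08 [-0.0077  0.      0.0106] [0.   0.08 0.  ] [ 0.579 -0.179  0.193]
0.12 [-0.0112  0.      0.0161] [0.   0.12 0.  ] [ 0.575 -0.18   0.188]
0.16 [-0.0145  0.      0.0217] [0.   0.16 0.  ] [ 0.571 -0.18   0.183]
0.2 [-0.0175  0.      0.0275] [0.  0.2 0. ] [ 0.567 -0.181  0.178]
0.25 [-0.021   0.      0.0349] [0.   0.25 0.  ] [ 0.562 -0.181  0.171]
0.3 [-0.0241  0.      0.0424] [0.001 0.3   0.   ] [ 0.558 -0.182  0.164]
0.35 [-0.0269  0.      0.0501] [0.001 0.35  0.   ] [ 0.554 -0.182  0.157]
0.4 [-0.0292  0.      0.0579] [0.001 0.4   0.   ] [ 0.551 -0.183  0.149]
0.44 [-0.0308  0.      0.0643] [0.001 0.44  0.   ] [ 0.549 -0.183  0.143]
```

>>> {"method": "play_rows", "body": {
  "motion": [
    {"ax": 0,"ay": 0.04,"az": 0,"tx": -0.0039,"ty": 0,"tz": 0.0052,"gripper": 1},
    {"ax": 0,"ay": 0.08,"az": 0,"tx": -0.0077,"ty": 0,"tz": 0.0106,"gripper": 1},
    {"ax": 0,"ay": 0.12,"az": 0,"tx": -0.0112,"ty": 0,"tz": 0.0161,"gripper": 1},
    {"ax": 0,"ay": 0.16,"az": 0,"tx": -0.0145,"ty": 0,"tz": 0.0217,"gripper": 1},
    {"ax": 0,"ay": 0.2,"az": 0,"tx": -0.0175,"ty": 0,"tz": 0.0275,"gripper": 1},
    {"ax": 0,"ay": 0.25,"az": 0,"tx": -0.021,"ty": 0,"tz": 0.0349,"gripper": 1},
    {"ax": 0,"ay": 0.3,"az": 0,"tx": -0.0241,"ty": 0,"tz": 0.0424,"gripper": 1},
    {"ax": 0,"ay": 0.35,"az": 0,"tx": -0.0269,"ty": 0,"tz": 0.0501,"gripper": 1},
    {"ax": 0,"ay": 0.4,"az": 0,"tx": -0.0292,"ty": 0,"tz": 0.0579,"gripper": 1},
    {"ax": 0,"ay": 0.44,"az": 0,"tx": -0.0308,"ty": 0,"tz": 0.0643,"gripper": 1}
  ]
}}

```text
time: 6.37
tcp_pos: [0.5477, -0.1826, 0.1436]
ee_rot: [-0.009, 0.987, 0.059, 0.151]
ft_force: [-12.4, 6.9, 10.4]
finger_gap: 0.0255
```

```bash

python3 - <<'E'
from h import *
np.set_printoptions(precision=4,suppress=True)
o=observe();print(o['qpos'],o['tcp_pos'],o['ft_force'],o['moment'],o['finger_gap'],o['time'])
z=rot(o['ee_rot']).as_matrix()[:,2];print('tilt',np.degrees(np.arctan2(np.hypot(z[0],z[1]),-z[2])))
a=read_camera('wrist');b=read_camera('scene')
f=np.hstack([cv2.resize(a['frame'],(480,360)),cv2.resize(b['frame'][190:310,165:271],(318,360),interpolation=2)])
save('g5',f)
E
python3 arc.py '[.04,.08,.13,.18,.23,.28,.33,.38,.41,.44,.48,.52]'
```

```text
[-0.6634 -0.303  -0.4753  1.1798  0.212   2.3815] [ 0.5477 -0.1826  0.1436] [-12.4159   6.8762  10.3854] [0.664  1.3255 0.0632] 0.025482947338374216 6.3667
tilt 17.382444425353448
0.04 [-0.0039  0.      0.0053] [0.   0.04 0.  ] [ 0.545 -0.183  0.136]
0.08 [-0.0076  0.      0.0107] [0.   0.08 0.  ] [ 0.543 -0.183  0.13 ]
0.13 [-0.0119  0.      0.0177] [0.   0.13 0.  ] [ 0.541 -0.183  0.122]
0.18 [-0.0158  0.      0.025 ] [0.001 0.18  0.   ] [ 0.539 -0.184  0.113]
0.23 [-0.0194  0.      0.0324] [0.001 0.23  0.   ] [ 0.538 -0.184  0.105]
0.28 [-0.0226  0.      0.0399] [0.001 0.28  0.   ] [ 0.537 -0.184  0.097]
0.33 [-0.0255  0.0001  0.0477] [0.001 0.33  0.   ] [ 0.537 -0.184  0.089]
0.38 [-0.0279  0.0001  0.0555] [0.001 0.38  0.   ] [ 0.537 -0.184  0.081]
0.41 [-0.0292  0.0001  0.0603] [0.001 0.41  0.   ] [ 0.537 -0.184  0.076]
0.44 [-0.0303  0.0001  0.0651] [0.001 0.44  0.   ] [ 0.537 -0.184  0.071]
0.48 [-0.0316  0.0001  0.0715] [0.002 0.48  0.   ] [ 0.538 -0.184  0.064]
0.52 [-0.0326  0.0001  0.078 ] [0.002 0.52  0.   ] [ 0.539 -0.184  0.058]
```

View pics/g5.png

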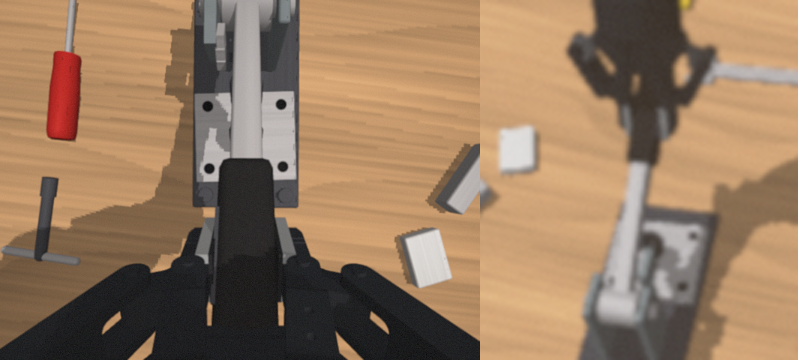

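>>> {"method": "play_rows", "body": {
  "motion": [
    {"ax": 0,"ay": 0.04,"az": 0,"tx": -0.0045,"ty": 0,"tz": 0.0047,"gripper": 1},
    {"ax": 0,"ay": 0.08,"az": 0,"tx": -0.0086,"ty": 0,"tz": 0.0097,"gripper": 1},
    {"ax": 0,"ay": 0.13,"az": 0,"tx": -0.0129,"ty": 0,"tz": 0.0167,"gripper": 1},
    {"ax": 0,"ay": 0.18,"az": 0,"tx": -0.0168,"ty": 0,"tz": 0.024,"gripper": 1},
    {"ax": 0,"ay": 0.23,"az": 0,"tx": -0.0205,"ty": 0,"tz": 0.0315,"gripper": 1},
    {"ax": 0,"ay": 0.28,"az": 0,"tx": -0.0238,"ty": 0,"tz": 0.0392,"gripper": 1},
    {"ax": 0,"ay": 0.33,"az": 0,"tx": -0.0267,"ty": 0,"tz": 0.047,"gripper": 1},
    {"ax": 0,"ay": 0.37,"az": 0,"tx": -0.0286,"ty": 0,"tz": 0.0532,"gripper": 1},
    {"ax": 0,"ay": 0.4,"az": 0,"tx": -0.03,"ty": 0,"tz": 0.058,"gripper": 1},
    {"ax": 0,"ay": 0.42,"az": 0,"tx": -0.0308,"ty": 0,"tz": 0.0612,"gripper": 1}
  ]
}}

```text
time: 7.3
tcp_pos: [0.5367, -0.1837, 0.0757]
ee_rot: [-0.021, 0.933, 0.056, 0.355]
ft_force: [6.3, 4.8, 3.8]
finger_gap: 0.0255
```

```bash

python3 - <<'E'
from h import *
np.set_printoptions(precision=4,suppress=True)
o=observe();print(o['qpos'],o['tcp_pos'],o['ft_force'],o['moment'],o['finger_gap'],o['time'])
A=rot(o['ee_rot']).as_matrix();z=A[:,2];print('tilt',np.degrees(np.arctan2(np.hypot(z[0],z[1]),-z[2])))
print('grasp pt',o['tcp_pos']-.019*z, 'f tool',A.T@o['ft_force'])
a=read_camera('wrist');b=read_camera('scene')
f=np.hstack([cv2.resize(a['frame'],(480,360)),cv2.resize(b['frame'][190:310,165:271],(318,360),interpolation=2)])
save('g6',f)
E
python3 arc.py '[.02,.04,.06,.08,.1]'
```

```text
[-0.8868 -0.7305 -1.0314  0.8262  0.596   2.2728] [ 0.5367 -0.1837  0.0757] [6.2904 4.8445 3.7508] [ 0.4756 -1.1728 -0.1822] 0.025540411914853723 7.3
tilt 41.62842934290008
grasp pt [ 0.5241 -0.1852  0.0899] f tool [ 7.5946 -4.0544  1.7297]
0.02 [-0.002  -0.      0.0026] [0.   0.02 0.  ] [ 0.537 -0.184  0.072]
0.04 [-0.004  -0.      0.0053] [0.   0.04 0.  ] [ 0.537 -0.184  0.069]
0.06 [-0.0059 -0.      0.008 ] [0.   0.06 0.  ] [ 0.537 -0.184  0.065]
0.08 [-0.0077 -0.      0.0107] [0.   0.08 0.  ] [ 0.538 -0.184  0.062]
0.1 [-0.0095 -0.      0.0134] [0.  0.1 0. ] [ 0.538 -0.184  0.059]
```

View pics/g6.png

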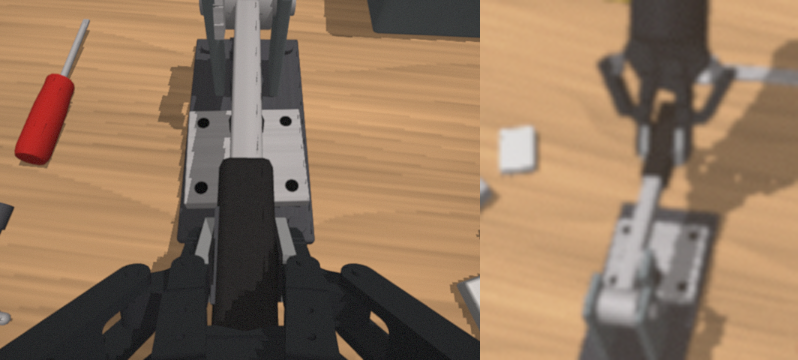

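>>> {"method": "play_rows", "body": {
  "motion": [
    {"ax": 0,"ay": 0,"az": 0,"tx": -0.0009,"ty": 0,"tz": 0.001,"gripper": 1},
    {"ax": 0,"ay": 0,"az": 0,"tx": -0.0017,"ty": 0,"tz": 0.002,"gripper": 1},
    {"ax": 0,"ay": 0,"az": 0,"tx": -0.0026,"ty": 0,"tz": 0.003,"gripper": 1},
    {"ax": 0,"ay": 0,"az": 0,"tx": -0.0034,"ty": 0,"tz": 0.004,"gripper": 1},
    {"ax": 0,"ay": 0,"az": 0,"tx": -0.0043,"ty": 0,"tz": 0.005,"gripper": 1},
    {"ax": 0,"ay": 0,"az": 0,"tx": -0.005,"ty": 0,"tz": 0.006,"gripper": 1},
    {"ax": 0,"ay": 0,"az": 0,"tx": -0.005,"ty": 0,"tz": 0.006,"gripper": 1},
    {"ax": 0,"ay": 0,"az": 0,"tx": -0.005,"ty": 0,"tz": 0.006,"gripper": 1},
    {"ax": 0,"ay": 0,"az": 0,"tx": -0.005,"ty": 0,"tz": 0.006,"gripper": 1},
    {"ax": 0,"ay": 0,"az": 0,"tx": -0.005,"ty": 0,"tz": 0.006,"gripper": 1}
  ]
}}

```text
time: 8.23
tcp_pos: [0.5372, -0.1837, 0.0703]
ee_rot: [-0.022, 0.933, 0.056, 0.355]
ft_force: [-42.1, 13.2, 34.1]
finger_gap: 0.0255
```

```bash

python3 - <<'E'
from h import *
np.set_printoptions(precision=4,suppress=True)
o=observe();print(o['qpos'],o['tcp_pos'],o['ft_force'],o['moment'],o['finger_gap'],o['time'])
A=rot(o['ee_rot']).as_matrix();z=A[:,2];print('tilt',np.degrees(np.arctan2(np.hypot(z[0],z[1]),-z[2])))
print('grasp pt',o['tcp_pos']-.019*z, 'f tool',A.T@o['ft_force'])
a=read_camera('wrist');b=read_camera('scene')
f=np.hstack([cv2.resize(a['frame'],(480,360)),cv2.resize(b['frame'][190:310,165:271],(318,360),interpolation=2)])
save('g7',f)
E
python3 ov.py 0.700 -0.1645 7 0.87 ov7
```

```text
[-0.8862 -0.7218 -1.0364  0.8125  0.5964  2.274 ] [ 0.5372 -0.1837  0.0703] [-42.0623  13.1791  34.0589] [2.1041 2.1602 1.6381] 0.025495301086706446 8.2333
tilt 41.644382711587085
grasp pt [ 0.5246 -0.1852  0.0845] f tool [ -7.4025 -18.1425 -52.1439]
[ 0.52630506 -0.18582706  0.0854725 ]
```

View pics/g7.png

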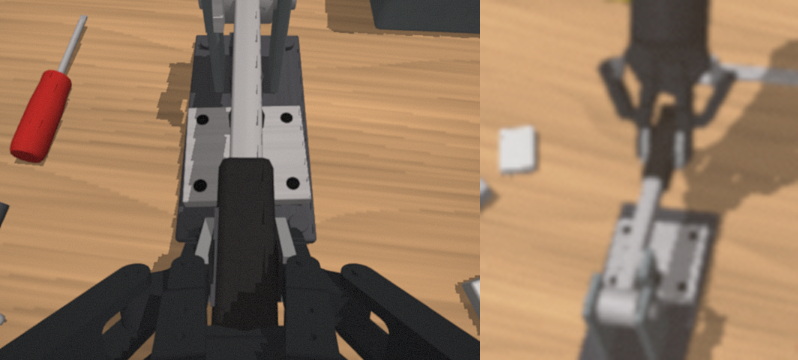

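View pics/ov7.png

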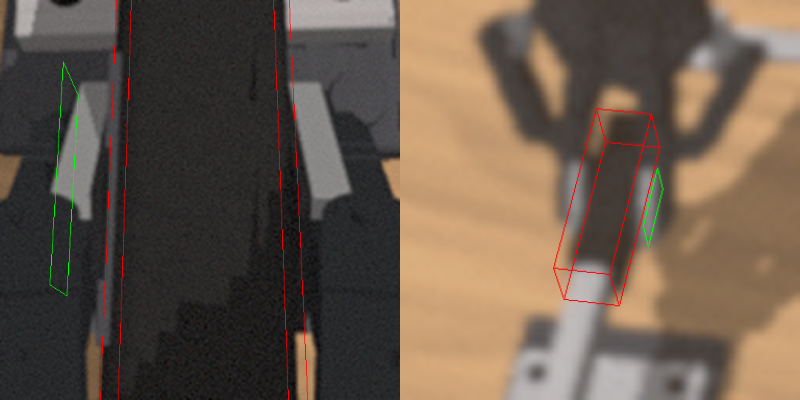

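>>> {"method": "play_rows", "body": {
  "motion": [
    {"ax": 0,"ay": 0,"az": 0,"tx": 0,"ty": 0,"tz": -0.001,"gripper": 1},
    {"ax": 0,"ay": 0,"az": 0,"tx": 0,"ty": 0,"tz": -0.001,"gripper": 1},
    {"ax": 0,"ay": 0,"az": 0,"tx": 0,"ty": 0,"tz": -0.001,"gripper": 1},
    {"ax": 0,"ay": 0,"az": 0,"tx": 0,"ty": 0,"tz": -0.001,"gripper": 0.6},
    {"ax": 0,"ay": 0,"az": 0,"tx": 0,"ty": 0,"tz": -0.001,"gripper": 0.4},
    {"ax": 0,"ay": 0,"az": 0,"tx": 0,"ty": 0,"tz": -0.001,"gripper": 0.2},
    {"ax": 0,"ay": 0,"az": 0,"tx": 0,"ty": 0,"tz": -0.001,"gripper": 0},
    {"ax": 0,"ay": 0,"az": 0,"tx": 0,"ty": 0,"tz": -0.001,"gripper": 0},
    {"ax": 0,"ay": 0,"az": 0,"tx": 0,"ty": 0,"tz": -0.001,"gripper": 0},
    {"ax": 0,"ay": 0,"az": 0,"tx": 0,"ty": 0,"tz": -0.001,"gripper": 0}
  ]
}}

```text
time: 9.32
tcp_pos: [0.5365, -0.1839, 0.0711]
ee_rot: [-0.021, 0.933, 0.056, 0.355]
ft_force: [0.0, 0.4, -0.0]
finger_gap: 0.0851
```

```bash

python3 - <<'E'
from h import *
np.set_printoptions(precision=4,suppress=True)
o=observe();print(o['qpos'],o['tcp_pos'],o['ft_force'],o['finger_gap'],o['time'])
a=read_camera('wrist');b=read_camera('scene')
f=np.hstack([cv2.resize(a['frame'],(480,360)),cv2.resize(b['frame'][190:310,165:271],(318,360),interpolation=2)])
save('g8',f)
E
```

```text
[-0.8878 -0.7249 -1.0366  0.8162  0.5969  2.2724] [ 0.5365 -0.1839  0.0711] [ 0.0467  0.427  -0.0237] 0.08510064377814985 9.3167
```

View pics/g8.png

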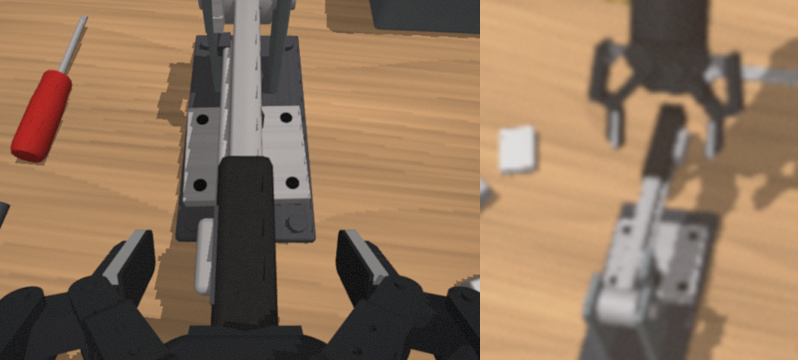

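>>> {"method": "play_rows", "body": {
  "motion": [
    {"ax": 0,"ay": 0,"az": 0,"tx": 0,"ty": 0,"tz": -0.015,"gripper": 0},
    {"ax": 0,"ay": 0,"az": 0,"tx": 0,"ty": 0,"tz": -0.035,"gripper": 0},
    {"ax": 0,"ay": 0,"az": 0,"tx": 0,"ty": 0,"tz": -0.06,"gripper": 0},
    {"ax": 0,"ay": 0,"az": 0,"tx": 0.005,"ty": 0,"tz": -0.09,"gripper": 0},
    {"ax": 0,"ay": -0.08,"az": 0,"tx": 0.02,"ty": 0,"tz": -0.12,"gripper": 0},
    {"ax": 0,"ay": -0.16,"az": 0,"tx": 0.04,"ty": 0,"tz": -0.145,"gripper": 0},
    {"ax": 0,"ay": -0.25,"az": 0,"tx": 0.06,"ty": 0,"tz": -0.17,"gripper": 0},
    {"ax": 0,"ay": -0.35,"az": 0,"tx": 0.08,"ty": 0,"tz": -0.19,"gripper": 0},
    {"ax": 0,"ay": -0.4,"az": 0,"tx": 0.09,"ty": 0,"tz": -0.2,"gripper": 0},
    {"ax": 0,"ay": -0.4,"az": 0,"tx": 0.09,"ty": 0,"tz": -0.2,"gripper": 0}
  ]
}}

```text
time: 10.25
tcp_pos: [0.4735, -0.1928, 0.285]
ee_rot: [-0.008, 0.985, 0.06, 0.163]
ft_force: [0.4, -0.2, -0.6]
finger_gap: 0.0855
```

```bash

python3 - <<'E'
from h import *
np.set_printoptions(precision=4,suppress=True)
o=observe();print(o['qpos'],o['tcp_pos'],o['ft_force'],o['finger_gap'],o['time'])
a=read_camera('wrist');Tw=wristT(o,a);b=read_camera('scene');T=np.array(b['T'])
for d in pinpoint('scene','grip'): print('grip',d['conf'],T[:3,:3]@d['at']+T[:3,3])
for d in pinpoint('scene','plate'): print('plate',d['conf'],T[:3,:3]@d['at']+T[:3,3])
for d in pinpoint('wrist','grip'): print('grip w',d['conf'],Tw[:3,:3]@d['at']+Tw[:3,3])
for d in pinpoint('wrist','plate'): print('plate w',d['conf'],Tw[:3,:3]@d['at']+Tw[:3,3])
f=np.hstack([cv2.resize(a['frame'],(480,360)),cv2.resize(b['frame'][190:310,165:271],(318,360),interpolation=2)])
save('g9',f);save('s9',b['frame'])
E
python3 ov.py 0.700 -0.1645 7 0.87 ov9
```

```text
[-0.803  -0.4964 -0.3687  1.4936  0.2572  2.2429] [ 0.4735 -0.1928  0.285 ] [ 0.3926 -0.178  -0.5608] 0.08550615156060476 10.25
grip 0.66 [ 0.5218 -0.1818  0.083 ]
plate 0.84 [ 0.6104 -0.1736  0.0132]
grip w 0.84 [ 0.5217 -0.1843  0.0878]
plate w 0.57 [ 0.6134 -0.1767  0.0104]
[ 0.52630506 -0.18582706  0.0854725 ]
```

View pics/g9.png

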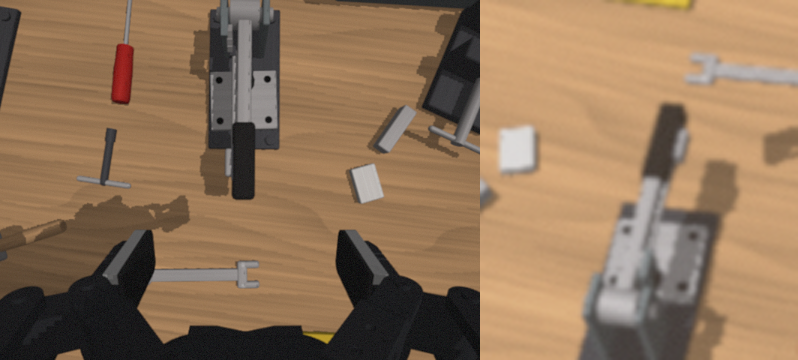

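View pics/s9.png

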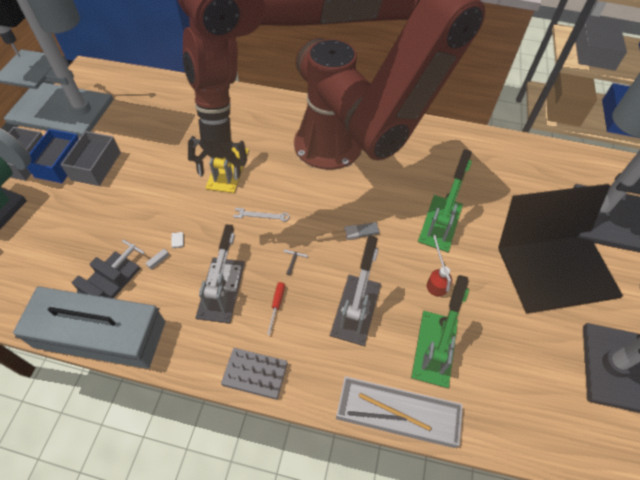

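View pics/ov9.png

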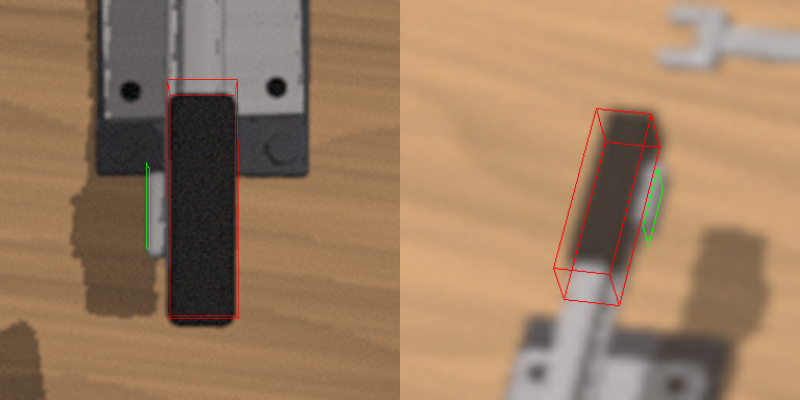

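```bash
python3 -c "
from plant import *
print(hand_in(), observe()['time'])"
```

```text
the job is handed in; nothing more can be done
the job is handed in; nothing more can be done
```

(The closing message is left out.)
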